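# Load a tenoned rail into the dowelling jig

### The arm

A 6-joint arm with a two-finger parallel gripper is mounted at the origin on the work surface. World frame = base frame: x ahead of the robot, y to its left, z up, the work surface at z = 0. Lengths are in mm, angles in rad, forces in N, time in s.
With the tool pointing down it reaches from about 350 to 775 mm from the base axis. Payload 7.3 kg.
Tool frame: the origin (TCP) lies on the centre line of the jaws, within the pads' length; the fingertips stand 14 mm ahead of it and the grasp point (between the pads) lies 5 mm behind it; z points along the fingers, y is the line along which they close (so a half turn about z gives the same grasp; the last joint's range is limited). The gripper opens to 92 mm and grips with 3 to 60 N. Pads are 19 mm wide; open, the fingers measure 130 mm over their backs; the gripper's body (75 mm by 190 mm) begins 47 mm behind the grasp point.
Start: joints at [0.98, 0.342, 1.524, -0, 1.275, -0.146], TCP at [225.884, 473.941, 240.741] pointing down, gripper open.
Joint ranges: [-2.53, 2.53], [-0.77, 2.02], [0.04, 2.7], [-1, 4.14], [0.28, 2.66], [-3.11, 3.11]. Speed limits (rad/s): [2.57, 2.57, 3.14, 3.14, 3.14, 3.14].

### API

Orientations are given as [roll, pitch, yaw] about the fixed x, y, z axes, in that order (R = Rz(yaw) Ry(pitch) Rx(roll)).
In Python, from plant import get_obs, capture, bot, spot_in, trace, pinpoint gives the robot as it stands.
- The arm moves only by the tool play_rows, never from a script. Its argument "rows" is a list of rows, each a list of 2 entries, a list of its own where there are three numbers: the shift along the world's x, y, z in units of 3 cm (1.0 is 3 cm), then the turn, a rotation vector about the world's x, y, z in units of 8 degrees (1.0 is 8 degrees). A call has 1 to 12 rows; each row shifts and turns the commanded pose from where the row before left it; what a row does not reach is not made up. A row lasts 1/8 s, in which the tool goes at most 62.5 mm and 10.7 degrees, less where a joint would pass 70% of its speed; a pose out of reach is approached as far as the arm can. A call with a number of a shift or a turn outside -1 to 1 is refused whole. A call with a gripper value outside its range is refused whole. "hand" is the opening, from -1 (shut) to 1 (fully open), set as the call begins (left out, the last holds). The fingers move at their own pace and stop on an object; the grip force is fixed at half the most. Time passes only in rows, so rows that do not move let the fingers close. It gives the time, the measured TCP pose, the force, the opening and the grip force at its end, in the units of the state.
- get_obs(): the state, without advancing time (a new reading comes with each control period).
- capture(name): name is "side" or "top"; returns a dict with "frame" (400x640x3 uint8, red, green, blue), "fov_y" (degrees; the focal length in pixels is half the picture's height over the tangent of half this angle, whatever the lens; pixels are square), "cx", "cy" (the principal point, pixels), "dist" ([k1, k2, p1, p2, k3] as OpenCV has them; the pictures are not rectified), "rvec" (rotation vector, rad) and "tvec" (3), from world to camera coordinates, as OpenCV has them. Camera axes: x right, y down, z forward; pixel columns grow to the right and rows downward; lengths in mm; the calibration is good to about 2 mm. A picture is of the moment at which its call begins. There is no depth.
- bot.close_job(): hands the job in; it is judged then, once.
Trained networks look in the newest picture that a camera, given by its name, has taken for a name from the list of things; names that differ only in an ending like _2 or _b are one class to them, and where a whole thing is asked for, a point or a joint stands for the part that bears it (a point fixed in the world has none). Each returns a list of dicts, best first, with "p" (0 to 1); they miss things now and then, are a little off and sometimes report something else, mostly with a low value. They report only what shows in the picture. A call takes as long as a camera call. They do not tell look-alikes from the thing itself.
- spot_in(query, camera): "at" ([row, column] in pixels, amid what is visible of it).
- trace(query, camera): "mask" (400x640 bool, what is visible of it) and "at" ([row, column] in pixels, amid what is visible of it).
- pinpoint(query, camera): "at" ([row, column] in pixels: a listed point, or the origin of a listed thing).
The state is a dict: "time": time; "joint_positions": joint angles; "dq": joint speeds; "tau": joint torques, N m; "tool_pos": TCP position; "tcp_rot": TCP orientation; "contact_force": force on the tool from outside, world axes, zero at the start; "moment": the same for the moment, N m; "grip_width": finger opening in mm; "finger_force": force on a finger pad.
Only numpy, scipy, OpenCV 4.12 (cv2) and the standard library are available. Lean on these libraries where they do the work, as an engineer would, in place of code of your own. Each camera call takes 0.05 s, during which the arm holds its last target. There are 200 camera calls.

### The job

Load the tenoned wooden rail into the dowelling jig. Lay it flat on the open end of the bed with its plain end towards the guide block but still well short of it (at least 6 cm) and let go, then push it along the bed until the plain end is fully home against the guide block; only then slide the clamp carriage up so that it holds the rail flush against the fence. Leave the other things on the table where they are.

Things in the scene. Friction and masses are not known exactly. Their poses are not given: they have to be found in the camera images.
- rail: the workpiece: pale wood rail lying flat, body 140 (x) x 60 (y) x 24 (z) mm, origin under the centre of that body. At its -x end a tenon (tongue) sticks out 20 mm, 40 mm wide, 12 mm thick (heights 6 to 18 mm), so it reaches from x = -90 to +70 mm; its +x end is plain. About 0.14 kg (varies).
- plain_end (a point): centre of the rail's plain end face (rail x = +70 mm, z = 12 mm)
- jig: dowelling jig, fixed; origin on the table top, z up. Bed: dark brown board, top at z = 12 mm, x -130 to +90, y -160 to +160 mm. Steel guide block at its +y end: face at y = +125, x -24 to +81, top z = 56 mm. Aluminium fence along y on the far side: inner face at x = +65, y -5 to +125, top z = 44 mm. The clamp carriage is on the near (-x) side, facing the fence. The bed's -y half is open.
- corner (a point): the inner corner where fence face, guide block face and bed top meet (jig x 65, y 125, z 12 mm); its axes are the jig's
- carriage (a joint): the clamp carriage's position, m: 0 = drawn back, growing as it slides along the jig's +x towards the fence; travel 0 to 0.050. Gap between its jaw and the fence = 0.095 minus this, so it meets the 60 mm wide rail lying flush at the fence at 0.035. No spring; about 3 N of friction; it stays where it is left.
- jaw (a point): centre of the jaw face of the carriage, 18 mm above the bed; its axes are the jig's and the jaw looks to +x. The carriage is an aluminium block 40 mm deep (x), 70 mm long (y), its top 35 mm above the bed; back face 40 mm behind this point. On it a round black knob, 26 mm across, 45 to 65 mm above the bed, its axis 20 mm behind this point.
- offcut: a plain pale wood block 90 x 60 x 24 mm, no tenon; bystander, leave alone; origin under its centre
- glue: glue bottle, 56 mm across, 170 mm tall; bystander
- tape: tape measure 70 x 40 x 60 mm; bystander
- screwdriver: screwdriver lying on the table beyond the jig; bystander
- hammer: hammer lying at the left; bystander
- battery: tool battery pack 115 x 72 x 60 mm at the right; bystander
- drill: cordless drill lying at the right, near the robot; bystander
Things that resemble listed ones, but are neither listed nor needed, are in the scene too. What is shaped like the rail but green is not meant.

How it is judged:
By the outcome, as a careful person would: the job done as asked, in the order asked, and still so for the second after the job is handed in, with the robot touching nothing.
It also fails if it takes over 54 s, if anything falls off the work surface, if the arm or the gripper's body presses on something with over 40 N, if the wrist force passes 120 N, or if a joint passes its speed limit or range.

## Working session

There is one attempt and no reset: what is moved stays moved. The work goes in short steps, Python scripts to look and compute and a tool call to move; the robot and the scene stay as the last step left them, time stands still between calls to the robot, and variables do not carry over. Pictures are saved under pics/ and viewed, at most 10 in all, crops included, and the job is handed in when it is done.

Besides the shell and the picture viewer there is one more tool, called as name(argument=value, ...) on one line, values as JSON. play_rows: Moves the arm, as the interface text tells. Shifts and turns lie within -1 to 1; 1 stands for 3 cm of shift or 8 degrees of turn. Its arguments: {"type":"object","properties":{"rows":{"type":"array"},"hand":{"type":"number"}},"required":["rows"]}

```bash
mkdir -p pics
cat > h.py <<'E'
import numpy as np, cv2
from plant import get_obs, capture, bot, spot_in, trace, pinpoint
def cam(c):
    f=200/np.tan(np.radians(c["fov_y"])/2)
    return np.array([[f,0,c["cx"]],[0,f,c["cy"]],[0,0,1.]]),np.array(c["dist"],float),np.array(c["rvec"],float),np.array(c["tvec"],float)
def ray(c,at):
    K,d,r,t=cam(c); R=cv2.Rodrigues(r)[0]
    u=cv2.undistortPoints(np.array([[[at[1],at[0]]]],float),K,d)[0,0]
    v=R.T@np.array([u[0],u[1],1]); return -R.T@t.ravel(), v/np.linalg.norm(v)
def onz(c,at,z):
    o,v=ray(c,at); return o+v*(z-o[2])/v[2]
def tri(cs,ats):
    A=np.zeros((3,3));b=np.zeros(3);rs=[ray(c,a) for c,a in zip(cs,ats)]
    for o,v in rs:
        P=np.eye(3)-np.outer(v,v);A+=P;b+=P@o
    x=np.linalg.solve(A,b); return x,[np.linalg.norm(np.cross(x-o,v)) for o,v in rs]
def proj(c,p):
    K,d,r,t=cam(c); return cv2.projectPoints(np.array(p,float).reshape(-1,1,3),r,t,K,d)[0][:,0]
E
python3 - <<'E'
from h import *
cs={}
for n in("side","top"):
    cs[n]=capture(n); cv2.imwrite(f"pics/{n}0.png",cs[n]["frame"][:,:,::-1])
    print(n,cs[n]["fov_y"],ray(cs[n],(200,320)))
    for q in("rail","plain_end","jig","corner","carriage","jaw","offcut"):
        print(q,[(np.round(k["at"]).tolist(),round(k["p"],2)) for k in (spot_in if q=="carriage" else pinpoint)(q,n)[:3]])
print(get_obs())
E
```

```text
side 50.57941490023129 (array([ 348.72800505, -812.14184792, 1033.61157557]), array([ 0.11304278,  0.64956286, -0.75185731]))
rail [([326.0, 323.0], 0.94), ([337.0, 243.0], 0.6)]
plain_end [([314.0, 344.0], 0.72), ([351.0, 258.0], 0.69)]
jig [([199.0, 334.0], 0.82)]
corner [([165.0, 352.0], 0.75)]
carriage [([178.0, 320.0], 0.72), ([329.0, 318.0], 0.32)]
jaw [([175.0, 324.0], 0.74)]
offcut [([279.0, 406.0], 0.64)]
top 51.35323108738273 (array([ 241.09420382,  -34.46353827, 1355.15884098]), array([ 0.20798441,  0.02269086, -0.97786891]))
rail [([229.0, 424.0], 0.71), ([293.0, 419.0], 0.55)]
plain_end [([286.0, 438.0], 0.92), ([212.0, 417.0], 0.64), ([132.0, 298.0], 0.42)]
jig [([191.0, 293.0], 0.8), ([232.0, 428.0], 0.75)]
corner [([167.0, 256.0], 0.76), ([154.0, 397.0], 0.2)]
carriage [([201.0, 272.0], 0.82)]
jaw [([195.0, 271.0], 0.78), ([154.0, 398.0], 0.74)]
offcut [([154.0, 396.0], 0.59)]
{'time': 0.8, 'joint_positions': array([ 9.80014238e-01,  3.42007866e-01,  1.52408120e+00,  1.27277917e-05,
        1.27539918e+00, -1.46022631e-01]), 'dq': array([-0.00055146,  0.00024942, -0.00094176, -0.00026211, -0.0035917 ,
        0.00075061]), 'tau': array([-5.03312003e-04, -4.31100655e+01, -2.44466382e+01,  7.19290506e-02,
        4.81965824e-02, -1.69934219e-05]), 'tool_pos': array([225.87892078, 473.95379147, 240.74299633]), 'tcp_rot': array([3.14148758e+00, 3.14528679e-06, 2.69682949e+00]), 'contact_force': array([ 0.48505267, -0.09474196,  1.04637075]), 'moment': array([ 0.02742752,  0.03317395, -0.00935736]), 'finger_force': 0.0, 'grip_width': 91.74981746313964}
```

View pics/side0.png

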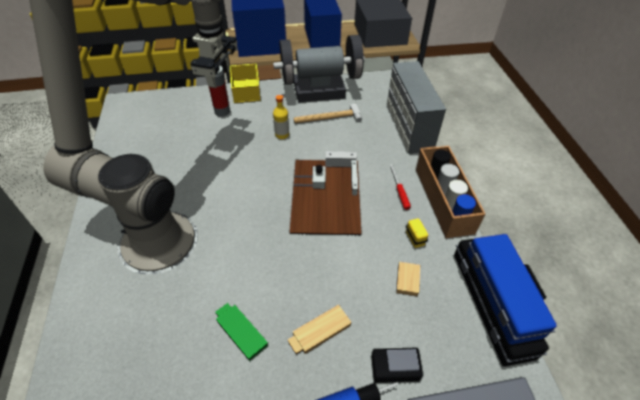

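View pics/top0.png

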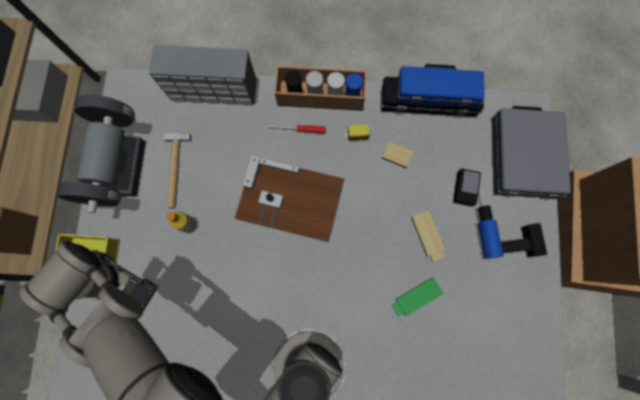

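The side view shows the pale rail at (328,322), with its tenon to the lower left, the green look-alike at (330,242), the offcut at (278,408) and the jig at (198,326). In the top view the rail is at (235,428) with its tenon at the bottom, and the jig is at (200,290) with the guide block to the left, the fence at the top and the knob at (198,270). Next I'll fit poses to the silhouettes.

```bash
cat >> h.py <<'E'
from scipy.optimize import minimize
def box(x0,x1,y0,y1,z0,z1): return np.array([[x,y,z] for x in(x0,x1) for y in(y0,y1) for z in(z0,z1)],float)
RAIL=[box(-70,70,-30,30,0,24),box(-90,-70,-20,20,6,18)]
JIG=[box(-130,90,-160,160,0,12),box(-24,81,125,155,12,56),box(65,81,-5,125,12,44)]
def place(b,p):
    c,s=np.cos(p[2]),np.sin(p[2]); return b@np.array([[c,s,0],[-s,c,0],[0,0,1]])+[p[0],p[1],p[3] if len(p)>3 else 0]
S=4
def sil(c,boxes,p):
    m=np.zeros((400*S,640*S),np.uint8)
    for b in boxes:
        h=cv2.convexHull((((proj(c,place(b,p))+.5)*S-.5)*16).round().astype(np.int32))
        cv2.fillConvexPoly(m,h,255,shift=4)
    return cv2.resize(m,(640,400),interpolation=cv2.INTER_AREA)/255.
def fit(cs,masks,boxes,p0):
    def cost(q):
        p=[q[0],q[1],q[2]/100]
        return sum(np.abs(sil(c,boxes,p)-m).sum() for c,m in zip(cs,masks))
    q=np.array([p0[0],p0[1],p0[2]*100]);
    for st in(15,4):
        r=minimize(cost,q,method="Nelder-Mead",options=dict(initial_simplex=np.vstack([q]+[q+st*e for e in np.eye(3)]),xatol=.05,fatol=.1)); q=r.x
    return np.array([q[0],q[1],q[2]/100]),r.fun
E
cat > m.py <<'E'
from h import *
cs=[capture("side"),capture("top")]
o=lambda f,at,q,n:min(f(q,n),key=lambda k:np.hypot(*(np.array(k["at"])-at)))
print("rail tri",tri(cs,[o(pinpoint,(326,323),"rail","side")["at"],o(pinpoint,(229,424),"rail","top")["at"]]))
pe=tri(cs,[o(pinpoint,(314,344),"plain_end","side")["at"],o(pinpoint,(212,417),"plain_end","top")["at"]]);print("pe",pe)
for q in("jig","corner","jaw"): print(q,tri(cs,[pinpoint(q,"side")[0]["at"],pinpoint(q,"top")[0]["at"]]))
rm=[o(trace,(326,323),"rail","side"),o(trace,(229,424),"rail","top")]
jm=[o(trace,(199,334),"jig","side"),o(trace,(191,293),"jig","top")]
print([ (k["at"],k["p"],k["mask"].sum()) for k in rm+jm])
rt=tri(cs,[k["at"] for k in rm])[0]
d=pe[0]-rt; pr=[rt[0],rt[1],np.arctan2(d[1],d[0])]
rail,e=fit(cs,[k["mask"]*1. for k in rm],RAIL,pr);print("rail",rail,e,[fit([c],[k["mask"]*1.],RAIL,rail) for c,k in zip(cs,rm)])
jt=tri(cs,[pinpoint("jig","side")[0]["at"],pinpoint("jig","top")[0]["at"]])[0]
ct=tri(cs,[pinpoint("corner","side")[0]["at"],pinpoint("corner","top")[0]["at"]])[0]
d=ct-jt; pj=[jt[0],jt[1],np.arctan2(d[1],d[0])-np.arctan2(125,65)]
jig,e=fit(cs,[k["mask"]*1. for k in jm],JIG,pj);print("jig",pj,jig,e,[fit([c],[k["mask"]*1.],JIG,jig) for c,k in zip(cs,jm)])
np.save("p.npy",[rail,jig])
ims=[]
for c,(y,x) in zip(cs,[(245,320),(205,340)]):
    im=cv2.resize(c["frame"][:,:,::-1],None,fx=3,fy=3,interpolation=cv2.INTER_CUBIC)
    for B,p in((RAIL,rail),(JIG,jig)):
        for b in B:
            cv2.polylines(im,[((proj(c,place(b[[1,3,7,5]],p))+.5)*3).astype(int)],True,(255,255,0),1)
    ims.append(im[(y-125)*3-0:(y+125)*3,(x-130)*3:(x+130)*3] if 0 else im[(y-100)*3:(y+100)*3,(x-130)*3:(x+130)*3])
for i,im in enumerate(ims): cv2.imwrite(f"pics/fit{i}.png",im)
E
python3 m.py
```

```text
rail tri (array([ 445.46646945, -348.78749943,   -3.54303523]), [np.float64(1.7133680062214958), np.float64(1.713368006221598)])
pe (array([ 506.6543655 , -324.64893652,   -4.25198149]), [np.float64(1.6350799940119087), np.float64(1.6350799940118597)])
jig (array([554.99289699, 104.41972948, -30.74668498]), [np.float64(1.5667679795662781), np.float64(1.5667679795661593)])
corner (array([633.59726211, 216.75500169, -21.80376549]), [np.float64(0.6108147498373007), np.float64(0.6108147498373968)])
jaw (array([530.83068469, 159.39233932,  32.90077893]), [np.float64(2.2475382953158114), np.float64(2.247538295315891)])
[([330.0, 322.2], 0.56, np.int64(1537)), ([236.9, 426.3], 0.7, np.int64(966)), ([198.1, 328.5], 0.64, np.int64(5383)), ([198.3, 290.6], 0.64, np.int64(6375))]
rail [ 4.36746824e+02 -3.58913981e+02  4.05037899e-01] 117.36078431372547 [(array([ 4.36885302e+02, -3.58395587e+02,  4.06338783e-01]), np.float64(75.36470588235295)), (array([ 4.37303145e+02, -3.59290119e+02,  4.02037666e-01]), np.float64(37.63529411764706))]
jig [np.float64(554.9928969873545), np.float64(104.41972948182242), np.float64(-0.13102547185927305)] [ 5.45022177e+02  9.35608394e+01 -1.82139548e-01] 309.10980392156864 [(array([ 5.43412596e+02,  9.28214476e+01, -1.84349726e-01]), np.float64(103.71372549019608)), (array([ 5.46832119e+02,  9.47911716e+01, -1.78787583e-01]), np.float64(122.69411764705882))]
```

View pics/fit0.png

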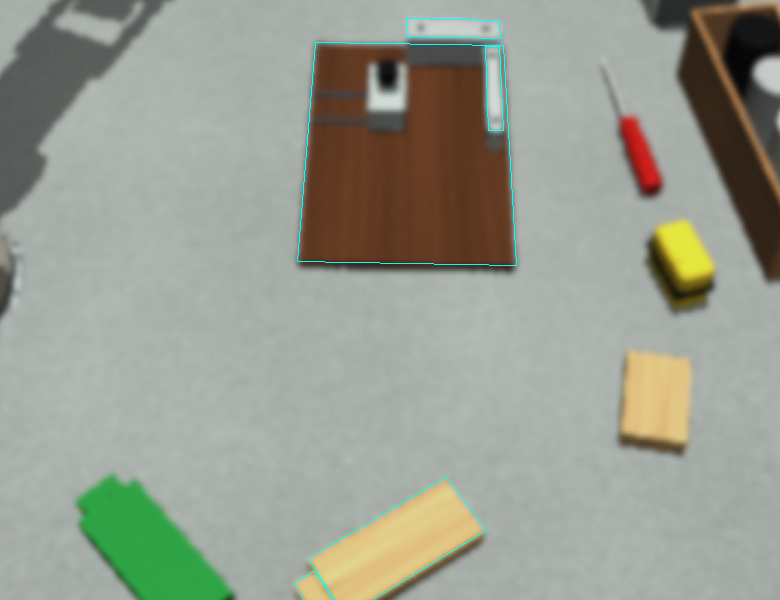

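View pics/fit1.png

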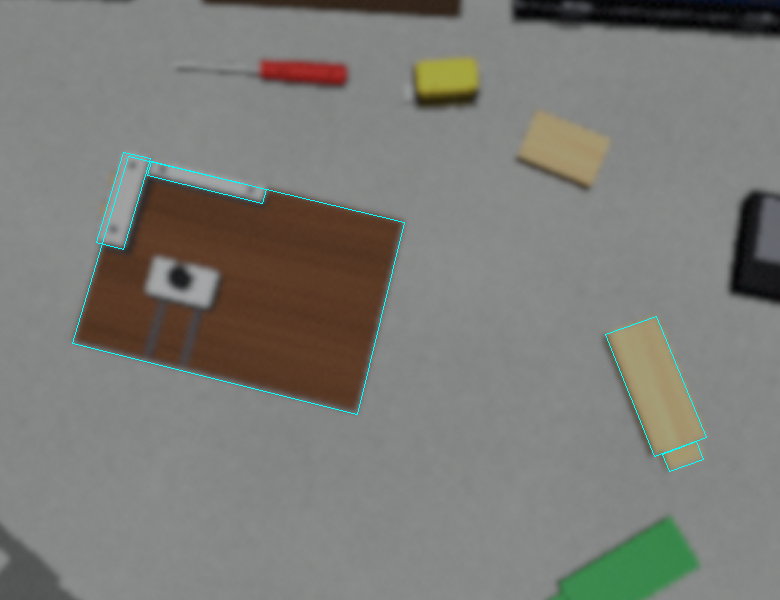

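The fits match both pictures. The rail is at (437,-359) with yaw 0.405, and the jig at (545,93.5) with yaw -0.182. Moving to above the rail.

play_rows(rows=[[[0.7,-0.99,0],[0,0,-0.586]],[[0.7,-0.99,0],[0,0,-0.586]],[[0.7,-0.99,0],[0,0,-0.586]],[[0.7,-0.99,0],[0,0,-0.586]],[[0.7,-0.99,0],[0,0,-0.586]],[[0.7,-0.99,0],[0,0,-0.586]],[[0.7,-0.99,0],[0,0,-0.586]],[[0.7,-0.99,0],[0,0,-0.586]],[[0.7,-0.99,0],[0,0,-0.586]],[[0.7,-0.99,0],[0,0,-0.586]],[[0.7,-0.99,0],[0,0,-0.586]],[[0.7,-0.99,0],[0,0,-0.586]]], hand=1)

```text
time: 3.3
tool_pos: [478.5, 116.5, 240.8]
tcp_rot: [3.141, -0.0, 1.712]
contact_force: [0.2, -0.0, 0.3]
grip_width: 91.8
finger_force: 0.0
```

play_rows(rows=[[[0,-0.99,0],[0,0,-0.586]],[[0,-0.99,0],[0,0,-0.586]],[[0,-0.99,0],[0,0,-0.586]],[[0,-0.99,0],[0,0,-0.586]],[[0,-0.99,0],[0,0,-0.586]],[[0,-0.99,0],[0,0,-0.586]],[[0,-0.99,0],[0,0,-0.586]],[[0,-0.99,0],[0,0,-0.586]],[[-0.2,-0.99,0],[0,0,-0.586]],[[-0.2,-0.99,0],[0,0,-0.586]],[[-0.2,-0.99,0],[0,0,-0.586]],[[-0.2,-0.99,0],[0,0,-0.586]]])

```text
time: 4.8
tool_pos: [453.6, -239.8, 240.8]
tcp_rot: [3.141, -0.0, 0.73]
contact_force: [0.3, -0.6, -0.0]
grip_width: 91.7
finger_force: 0.0
```

play_rows(rows=[[[-0.2,-0.99,-0.5],[0,0,-0.586]],[[-0.2,-0.99,-0.5],[0,0,-0.586]],[[-0.2,-0.99,-0.5],[0,0,-0.586]],[[0,-0.99,-0.5],[0,0,-0.586]],[[0,0,0],[0,0,0]],[[0,0,0],[0,0,0]]])

```text
time: 5.55
tool_pos: [435.9, -357.2, 180.9]
tcp_rot: [-3.141, -0.0, 0.407]
contact_force: [-0.3, 0.4, -0.9]
grip_width: 91.8
finger_force: 0.0
```

play_rows(rows=[[[0.03,-0.06,-0.9],[0,0,0]],[[0,0,-0.9],[0,0,0]],[[0,0,-0.9],[0,0,0]],[[0,0,-0.9],[0,0,0]],[[0,0,-0.8],[0,0,0]],[[0,0,-0.5],[0,0,0]],[[0,0,-0.4],[0,0,0]],[[0,0,0],[0,0,0]]])

```text
time: 6.55
tool_pos: [436.8, -359.1, 21.4]
tcp_rot: [-3.141, 0.0, 0.406]
contact_force: [-0.5, 0.0, 0.9]
grip_width: 91.6
finger_force: 0.0
```

play_rows(rows=[[[0,0,0],[0,0,0]],[[0,0,0],[0,0,0]],[[0,0,0],[0,0,0]],[[0,0,0],[0,0,0]],[[0,0,0],[0,0,0]],[[0,0,0],[0,0,0]]], hand=-1)

```text
time: 7.3
tool_pos: [436.8, -359.5, 22.0]
tcp_rot: [3.141, -0.0, 0.406]
contact_force: [-1.2, -0.0, 4.0]
grip_width: 59.8
finger_force: 30.0
```

play_rows(rows=[[[0,0,0.5],[0,0,0]],[[0,0,1],[0,0,0]],[[0,0.5,1],[0,0,0]],[[0.3,0.98,0],[0,0,0.6]],[[0.34,0.98,0],[0,0,0.6]],[[0.34,0.98,0],[0,0,0.6]],[[0.34,0.98,0],[0,0,0.6]],[[0.34,0.98,0],[0,0,0.6]],[[0.34,0.98,0],[0,0,0.6]],[[0.34,0.98,0],[0,0,0.6]],[[0.34,0.98,0],[0,0,0.6]],[[0.34,0.98,0],[0,0,0.6]]])

```text
time: 8.8
tool_pos: [527.7, -78.9, 97.4]
tcp_rot: [3.141, -0.0, 1.163]
contact_force: [1.0, -0.7, -1.8]
grip_width: 59.7
finger_force: 30.0
```

play_rows(rows=[[[0.34,0.98,0],[0,0,0.6]],[[0.34,0.98,0],[0,0,0.6]],[[0.34,0.9,0],[0,0,0.45]],[[0.2,0.2,0],[0,0,0]],[[0,0,0],[0,0,0]],[[0,0,0],[0,0,0]]])

```text
time: 9.55
tool_pos: [563.7, 11.0, 96.8]
tcp_rot: [-3.141, 0.0, 1.389]
contact_force: [0.1, 0.4, -2.0]
grip_width: 59.3
finger_force: 30.0
```

play_rows(rows=[[[-0.09,-0.06,-0.7],[0,0,0]],[[0,0,-0.7],[0,0,0]],[[0,0,-0.35],[0,0,0]],[[0,0,-0.2],[0,0,0]],[[0,0,0],[0,0,0]],[[0,0,0],[0,0,0]]])

```text
time: 10.3
tool_pos: [561.7, 10.1, 38.9]
tcp_rot: [3.14, -0.0, 1.39]
contact_force: [-1.0, 0.1, -2.4]
grip_width: 59.7
finger_force: 30.0
```

play_rows(rows=[[[0,0,-0.08],[0,0,0]],[[0,0,-0.06],[0,0,0]],[[0,0,0],[0,0,0]]])

```text
time: 10.68
tool_pos: [561.3, 10.2, 34.0]
tcp_rot: [3.142, 0.0, 1.39]
contact_force: [0.2, 0.5, -1.7]
grip_width: 59.8
finger_force: 30.0
```

play_rows(rows=[[[0,0,-0.03],[0,0,0]],[[0,0,-0.02],[0,0,0]],[[0,0,0],[0,0,0]]])

```text
time: 11.05
tool_pos: [561.3, 10.2, 34.0]
tcp_rot: [3.141, 0.0, 1.39]
contact_force: [-3.9, 0.5, 12.0]
grip_width: 60.0
finger_force: 30.0
```

play_rows(rows=[[[0,0,0.02],[0,0,0]],[[0,0,0],[0,0,0]],[[0,0,0],[0,0,0]],[[0,0,0.6],[0,0,0]],[[0,0,1],[0,0,0]],[[-0.17,-0.95,0.5],[0,0,0]],[[-0.17,-0.95,0],[0,0,0]],[[-0.17,-0.95,0],[0,0,0]],[[-0.18,-0.95,0],[0,0,0]],[[0,0,0],[0,0,0]],[[0,0,0],[0,0,0]]], hand=1)

```text
time: 12.42
tool_pos: [540.6, -103.4, 96.0]
tcp_rot: [-3.141, -0.0, 1.39]
contact_force: [-0.0, 0.5, 0.2]
grip_width: 91.9
finger_force: 0.0
```

```bash
cat > m2.py <<'E'
from h import *
import sys
rail,jig=np.load("p.npy")
cs=[capture("side"),capture("top")]
tgt=np.array([float(sys.argv[1]),float(sys.argv[2])])
p0=place(np.array([[*tgt,0]]),jig)[0]; p0=[p0[0],p0[1],jig[2]+np.pi/2,12]
use,ms=[],[]
for c,n in zip(cs,("side","top")):
    at=proj(c,[p0[0],p0[1],30])[0][::-1]
    k=[k for k in trace("rail",n) if np.hypot(*(np.array(k["at"])-at))<25]
    print(n,[(x["at"],x["p"],x["mask"].sum()) for x in k])
    if k: use.append(c); ms.append(k[0]["mask"]*1.)
def rel(p):
    c,s=np.cos(jig[2]),np.sin(jig[2]); d=p[:2]-jig[:2]
    return np.round([c*d[0]+s*d[1],-s*d[0]+c*d[1],np.degrees(p[2]-jig[2]-np.pi/2)],1)
B=[b+[0,0,12] for b in RAIL]
if use:
    for s in [list(range(len(use)))]+[[i] for i in range(len(use))]:
        p,e=fit([use[i] for i in s],[ms[i] for i in s],B,p0); print("rail in jig",rel(p),e)
for q in("jaw","plain_end","corner"):
    for c,n in zip(cs,("side","top")):
        r=pinpoint(q,n); 
        if r:
            print(q,n,r[0]["p"],[rel(np.r_[onz(c,k["at"],{"jaw":30,"plain_end":24,"corner":12}[q])[:2],0])[:2] for k in r[:2]])
ims=[]
for c in cs:
    im=cv2.resize(c["frame"][:,:,::-1],None,fx=4,fy=4,interpolation=cv2.INTER_CUBIC)
    cc=proj(c,place(np.array([[-20,-20,20.]]),jig))[0]*4
    x,y=int(cc[0]),int(cc[1]); ims.append(im[max(y-290,0):y+290,max(x-200,0):x+200][:580,:400])
cv2.imwrite(sys.argv[3],np.hstack(ims)); print(get_obs()["tool_pos"])
E
python3 m2.py 31 -80 pics/placed.png
```

```text
side [([222.1, 344.9], 0.84, np.int64(316))]
top [([185.1, 302.2], 0.68, np.int64(426))]
rail in jig [ 31.  -78.2  -1.7] 1052.9058823529413
rail in jig [ 30.9 -82.6  -1.8] 525.5686274509803
rail in jig [ 32.8 -72.7   1.7] 507.5960784313725
jaw side 0.61 [array([ 149.8, -570.5]), array([-14. ,  53.7])]
jaw top 0.73 [array([-20.8,  64. ])]
plain_end side 0.67 [array([-176.1, -528.5])]
plain_end top 0.84 [array([39.1, -8. ]), array([-175.6, -525.2])]
corner top 0.96 [array([ 64.3, 129.5])]
[ 540.62707263 -103.66920734   96.14009955]
```

View pics/placed.png

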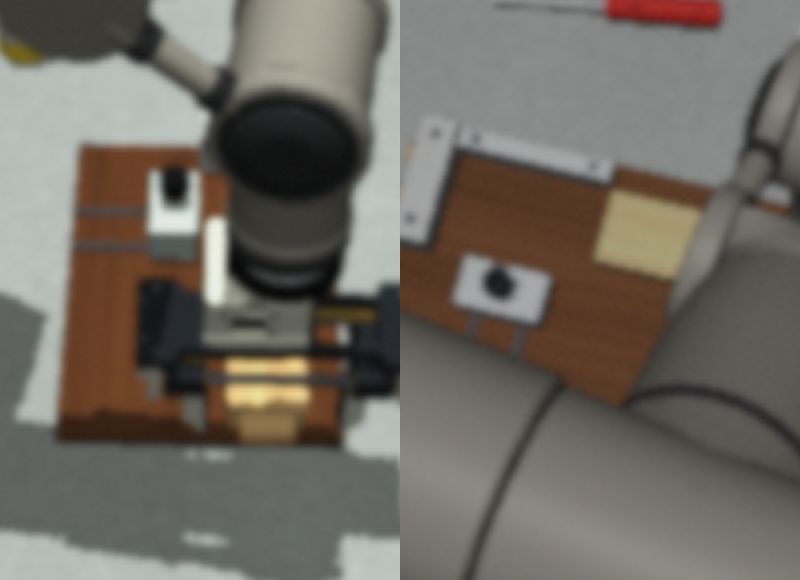

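The rail lies flat on the bed with its plain end near jig y -9, about 13 cm short of the guide block and a few mm off the fence line. Now I'll close the fingers and push at the tenon end.

play_rows(rows=[[[0,0,0],[0,0,0]],[[0,0,0],[0,0,0]],[[0,0,-0.7],[0,0,0]],[[0,0,-0.8],[0,0,0]],[[0,0,-0.7],[0,0,0]],[[0,0,0],[0,0,0]],[[0,0,0],[0,0,0]]], hand=-1)

```text
time: 13.8
tool_pos: [541.0, -104.0, 30.8]
tcp_rot: [3.14, 0.0, 1.39]
contact_force: [-0.6, -0.1, -0.9]
grip_width: 26.5
finger_force: 0.0
```

play_rows(rows=[[[0.06,0.328,0],[0,0,0]],[[0.06,0.328,0],[0,0,0]],[[0.06,0.328,0],[0,0,0]],[[0.06,0.328,0],[0,0,0]],[[0.06,0.328,0],[0,0,0]],[[0.06,0.328,0],[0,0,0]],[[0,0,0],[0,0,0]]])

```text
time: 14.68
tool_pos: [551.3, -43.8, 30.0]
tcp_rot: [-3.141, -0.0, 1.391]
contact_force: [0.3, -0.2, 0.3]
grip_width: 0.3
finger_force: 0.0
```

play_rows(rows=[[[0.06,0.328,0],[0,0,0]],[[0.06,0.328,0],[0,0,0]],[[0.06,0.328,0],[0,0,0]],[[0.06,0.328,0],[0,0,0]],[[0.06,0.328,0],[0,0,0]],[[0.06,0.328,0],[0,0,0]],[[0.06,0.328,0],[0,0,0]],[[0.03,0.16,0],[0,0,0]],[[0,0,0],[0,0,0]]])

```text
time: 15.8
tool_pos: [565.0, 29.3, 30.2]
tcp_rot: [3.141, -0.0, 1.391]
contact_force: [-0.0, 0.2, 0.1]
grip_width: 0.1
finger_force: 0.0
```

```bash
python3 m2.py 31 37 pics/push1.png
```

```text
side []
top [([176.7, 263.8], 0.79, np.int64(203))]
rail in jig [ -1.1  69.2 -45.6] 674.4588235294118
rail in jig [ -1.1  69.2 -45.6] 674.4588235294118
jaw side 0.58 [array([-25.2,  45.6]), array([217.4,   2.7])]
jaw top 0.39 [array([-30. ,  63.5])]
plain_end side 0.76 [array([-176.9, -537.2])]
plain_end top 0.92 [array([-180.5, -522.3]), array([203. ,  30.8])]
corner side 0.96 [array([ 66.1, 117.6])]
corner top 0.79 [array([ 55.9, 136.9]), array([  -4.7, -663.7])]
[564.87636581  28.74918486  30.13396009]
```

View pics/push1.png

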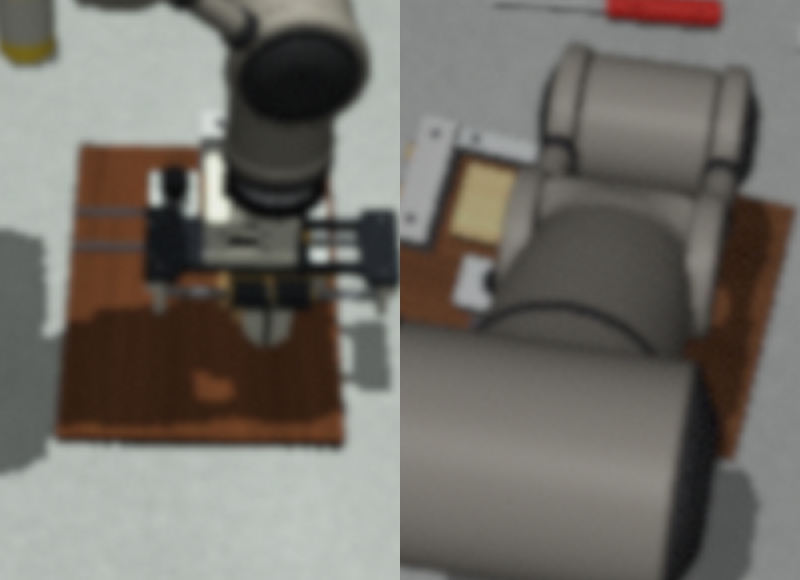

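The rail is straight between the fence and the open jaw, with roughly 14 mm left to the guide block. Slow finish.

play_rows(rows=[[[0.036,0.197,0],[0,0,0]],[[0.036,0.197,0],[0,0,0]],[[0.009,0.049,0],[0,0,0]],[[0.009,0.049,0],[0,0,0]],[[0,0,0],[0,0,0]]])

```text
time: 16.92
tool_pos: [567.6, 43.8, 30.1]
tcp_rot: [3.141, -0.0, 1.39]
contact_force: [0.8, -0.1, 0.1]
grip_width: 0.7
finger_force: 0.0
```

play_rows(rows=[[[0.006,0.033,0],[0,0,0]],[[0.006,0.033,0],[0,0,0]],[[0,0,0],[0,0,0]]])

```text
time: 17.3
tool_pos: [567.6, 44.2, 30.1]
tcp_rot: [-3.141, 0.002, 1.39]
contact_force: [-2.3, -7.6, 1.2]
grip_width: 0.2
finger_force: 3.7
```

play_rows(rows=[[[0.006,0.033,0],[0,0,0]],[[0.006,0.033,0],[0,0,0]],[[0,0,0],[0,0,0]]])

```text
time: 17.68
tool_pos: [567.6, 44.4, 30.2]
tcp_rot: [-3.14, 0.005, 1.391]
contact_force: [-3.3, -15.5, 1.9]
grip_width: 0.8
finger_force: 8.2
```

The contact force and TCP position both say the rail is home (TCP at jig y -44.5, as predicted). Next I'll back off and move behind the carriage.

play_rows(rows=[[[-0.09,-0.49,0],[0,0,0]],[[0,0,1],[0,0,0]],[[0,0,1],[0,0,0]],[[0,0,1],[0,0,0.9]],[[0,0,1],[0,0,0.9]],[[-0.58,0.77,0],[0,0,0.95]],[[-0.58,0.77,0],[0,0,0.95]],[[-0.58,0.77,0],[0,0,0.95]],[[-0.58,0.77,0],[0,0,0.95]],[[-0.58,0.77,0],[0,0,0.95]],[[-0.58,0.77,0],[0,0,0.95]]])

```text
time: 19.05
tool_pos: [460.6, 172.2, 150.2]
tcp_rot: [3.141, -0.0, 2.441]
contact_force: [0.0, -0.6, 0.5]
grip_width: 0.5
finger_force: 0.0
```

play_rows(rows=[[[0,0,0],[0,0,0.95]],[[0,0,0],[0,0,0.95]],[[0,0,0],[0,0,0.95]],[[0,0,0],[0,0,0.9]],[[0,0,0],[0,0,0]],[[0,0,0],[0,0,0]]])

```text
time: 19.8
tool_pos: [461.2, 171.5, 150.2]
tcp_rot: [3.141, -0.0, 2.958]
contact_force: [-0.5, -0.8, -0.2]
grip_width: 0.6
finger_force: 0.0
```

```bash
python3 m2.py 33 55 pics/home.png
```

```text
side [([178.6, 342.8], 0.78, np.int64(681))]
top [([185.4, 283.8], 0.67, np.int64(556))]
rail in jig [23.  53.6  0.3] 413.74509803921563
rail in jig [22.4 53.   0.2] 33.83529411764706
rail in jig [24.9 50.4 -1.1] 365.9490196078431
jaw side 0.77 [array([-24.4,  66.5])]
jaw top 0.39 [array([-25.9,  63.6]), array([ 47. , 130.7])]
plain_end side 0.92 [array([-174.8, -532. ]), array([ 29.7, 138.7])]
plain_end top 0.62 [array([-179.2, -526.2])]
corner top 0.89 [array([ 61.2, 134.6])]
[461.20628866 171.49953208 150.11959283]
```

View pics/home.png

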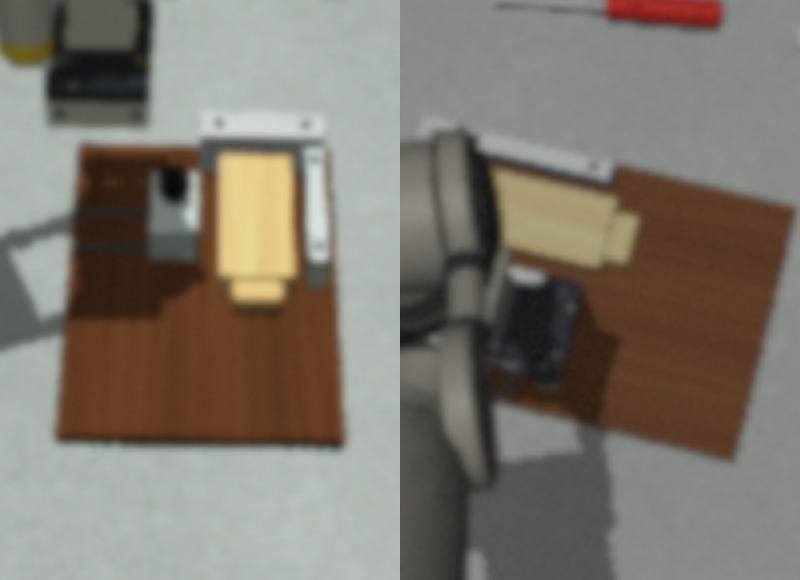

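In the side view the rail stands against the guide block at (255,150) in the crop and is parallel to the fence with a gap of about 8–10 mm, which the carriage can close. The gripper is clear behind the carriage, so I'll descend and push it.

play_rows(rows=[[[0,0,-1],[0,0,0]],[[0,0,-1],[0,0,0]],[[0,0,-1],[0,0,0]],[[0,0,-0.6],[0,0,0]],[[0,0,0],[0,0,0]],[[0.262,-0.048,0],[0,0,0]],[[0.262,-0.048,0],[0,0,0]],[[0.262,-0.048,0],[0,0,0]],[[0,0,0],[0,0,0]]])

```text
time: 21.42
tool_pos: [485.6, 167.0, 42.4]
tcp_rot: [3.141, 0.001, 2.961]
contact_force: [-0.2, 0.1, -0.2]
grip_width: 0.3
finger_force: 0.0
```

play_rows(rows=[[[0.164,-0.03,0],[0,0,0]],[[0.164,-0.03,0],[0,0,0]],[[0.164,-0.03,0],[0,0,0]],[[0,0,0],[0,0,0]]])

```text
time: 21.92
tool_pos: [500.2, 164.3, 42.1]
tcp_rot: [3.141, 0.001, 2.961]
contact_force: [-0.8, 0.3, 0.7]
grip_width: 0.0
finger_force: 0.3
```

play_rows(rows=[[[0.098,-0.018,0],[0,0,0]],[[0.098,-0.018,0],[0,0,0]],[[0.098,-0.018,0],[0,0,0]],[[0,0,0],[0,0,0]]])

```text
time: 22.42
tool_pos: [508.7, 162.7, 42.0]
tcp_rot: [3.141, 0.0, 2.961]
contact_force: [-2.2, 0.3, -0.1]
grip_width: 0.5
finger_force: 1.1
```

play_rows(rows=[[[0.033,-0.006,0],[0,0,0]],[[0.033,-0.006,0],[0,0,0]],[[0,0,0],[0,0,0]]])

```text
time: 22.8
tool_pos: [510.3, 162.4, 42.0]
tcp_rot: [-3.142, -0.0, 2.961]
contact_force: [-3.2, -0.1, 0.4]
grip_width: 0.3
finger_force: 1.7
```

play_rows(rows=[[[0.033,-0.006,0],[0,0,0]],[[0.033,-0.006,0],[0,0,0]],[[0.033,-0.006,0],[0,0,0]],[[0,0,0],[0,0,0]]])

```text
time: 23.3
tool_pos: [512.3, 162.0, 42.0]
tcp_rot: [-3.141, -0.002, 2.961]
contact_force: [-6.9, 1.7, 3.2]
grip_width: 0.4
finger_force: 3.7
```

Force is rising near the expected spot, so I'll press a little more.

play_rows(rows=[[[0.033,-0.006,0],[0,0,0]],[[0.033,-0.006,0],[0,0,0]],[[0,0,0],[0,0,0]]])

```text
time: 23.68
tool_pos: [512.3, 162.0, 42.0]
tcp_rot: [-3.141, -0.006, 2.961]
contact_force: [-14.5, 2.9, 8.3]
grip_width: 0.5
finger_force: 7.0
```

play_rows(rows=[[[0.033,-0.006,0],[0,0,0]],[[0,0,0],[0,0,0]]])

```text
time: 23.92
tool_pos: [512.4, 162.0, 42.1]
tcp_rot: [-3.14, -0.008, 2.961]
contact_force: [-17.1, 3.3, 10.7]
grip_width: 0.7
finger_force: 8.7
```

The carriage stops firmly at the predicted place. I'll back off and look.

play_rows(rows=[[[-0.33,0.06,0],[0,0,0]],[[-0.6,0.11,0],[0,0,0]],[[-0.6,0.11,0.5],[0,0,0]],[[0,0,1],[0,0,0]],[[0,0,1],[0,0,0]],[[0,0,1],[0,0,0]],[[0,0,1],[0,0,0]],[[-0.7,0.9,1],[0,0,0]],[[-0.7,0.9,0],[0,0,0]],[[-0.7,0.9,0],[0,0,0]],[[-0.7,0.9,0],[0,0,0]],[[-0.5,0.9,0],[0,0,0]]])

```text
time: 25.42
tool_pos: [371.6, 306.1, 207.8]
tcp_rot: [3.139, 0.003, 2.961]
contact_force: [-0.2, 0.9, 0.2]
grip_width: 0.3
finger_force: 0.0
```

play_rows(rows=[[[-0.5,1,0],[0,0,0]],[[-0.5,1,0],[0,0,0]],[[-0.5,1,0],[0,0,0]],[[-0.5,1,0],[0,0,0]],[[0,0,0],[0,0,0]]])

```text
time: 26.05
tool_pos: [311.2, 426.8, 207.5]
tcp_rot: [3.139, 0.002, 2.964]
contact_force: [1.2, -0.3, 0.6]
grip_width: 0.7
finger_force: 0.0
```

```bash
python3 m2.py 35 55 pics/clamped.png
```

```text
side [([177.3, 344.5], 0.69, np.int64(675))]
top [([176.2, 280.3], 0.74, np.int64(868)), ([191.6, 270.8], 0.45, np.int64(324))]
rail in jig [36.1 56.4 -0.3] 167.0470588235294
rail in jig [34.3 52.1 -1.7] 50.6078431372549
rail in jig [37.3 57.5 -0.8] 73.29803921568627
jaw side 0.52 [array([ 1.9, 66.2])]
jaw top 0.72 [array([-0.9, 52.2])]
plain_end side 0.7 [array([ 36.6, 116.7]), array([-180.3, -532.8])]
plain_end top 0.83 [array([ 40. , 121.7]), array([-186. , -526.9])]
corner side 0.95 [array([ 72.2, 124.6])]
corner top 0.57 [array([ 63.6, 120.6])]
[311.74944617 424.465596   207.23495433]
```

View pics/clamped.png

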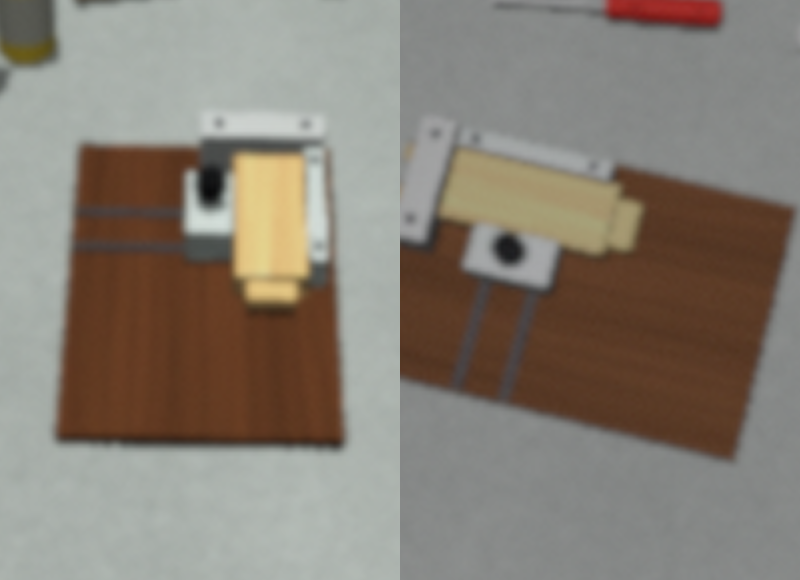

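Both crops show the rail against the guide block and flush with the fence, and the jaw against its side. The tenon edge is at the same row, about 305, as before clamping. Handing in.

```bash
python3 -c "
from plant import bot
print(bot.close_job())"
```

```text
the job is handed in; nothing more can be done
None
```

The job is handed in: the rail was laid well short of the guide block, let go, pushed fully home, then clamped flush against the fence with the carriage. I finished at about 26 s with the arm clear. The final pictures agree to within a few millimetres, and I moved no bystanders.

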